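# Size a bushing on the tapered mandrel

## Task

Of the three steel bushings on the table, pick the one that belongs on the sizing mandrel's two-groove step: the bushing with the middle-sized bore. Lower it over the mandrel's tip and slide it down, not dropping it, until it stops and sits level on that step, then let go of it. Leave the other two bushings where they lie.

Things in the scene. Friction and masses are not known exactly. Their poses are not given: they have to be found in the camera images.
- mandrel: Upright aluminium sizing mandrel, 110 mm tall, round foot (90 mm wide, 12 thick) fixed to the table. Origin: foot's underside centre; z up its axis. Cone: 8 mm wide at the tip, 29 at height 65. There a flat ledge 40 mm wide, two grooves under it: the two-groove step, fits a 34 mm bore. Below it 40 to 43 mm wide; at height 38 a 54 mm ledge, three grooves. One groove on the cone, for a 20 mm bore.
- bushing_medium: The one with the middle-sized bore of three short plain steel bushings (thick-walled rings) that look alike from the side: 60 mm outside diameter, 30 mm tall, bore 34 mm right through (wall 13 mm). Lies flat on the table, loose. Origin: centre of its underside; z up along the bore. Weighs about 0.4 kg.
- bushing_small: The one with the smallest bore of three short plain steel bushings (thick-walled rings) that look alike from the side: 60 mm outside diameter, 30 mm tall, bore 20 mm right through (wall 20 mm). Lies flat on the table, loose. Origin: centre of its underside; z up along the bore. Weighs about 0.55 kg.
- bushing_large: The one with the largest bore (thin wall) of three short plain steel bushings (thick-walled rings) that look alike from the side: 60 mm outside diameter, 30 mm tall, bore 48 mm right through (wall 6 mm). Lies flat on the table, loose. Origin: centre of its underside; z up along the bore. Weighs about 0.25 kg.
There are look-alikes about, which are no part of the job. What is shaped like the bushing_medium but turquoise is not meant.

How it is judged:
By the outcome, as a careful person would: the job done as asked, in the order asked, and still so for the second after the job is handed in, with the robot touching nothing.
It also fails if it takes over 38 s, if anything falls off the work surface, if the arm or the gripper's body presses on something with over 40 N, if the wrist force passes 120 N, or if a joint passes its speed limit or range.

## Robot

A 6-joint arm with a two-finger parallel gripper is mounted at the origin on a cart in front of the work surface, level with it; the furniture and walls round the work are solid. World frame = base frame: x ahead of the robot, y to its left, z up, the work surface at z = 0. Lengths are in m, angles in rad, forces in N, time in s.
With the tool pointing down it reaches from about 0.35 to 0.85 m from the base axis. Payload 8.1 kg.
Tool frame: the origin (TCP) lies between the finger pads; the fingertips stand 14 mm ahead of it and the grasp point (between the pads) lies 5 mm behind it; z points along the fingers, y is the line along which they close (so a half turn about z gives the same grasp; the last joint's range is limited). The gripper opens to 93 mm and grips with 3 to 60 N. Pads are 15 mm wide; open, the fingers measure 128 mm over their backs; the gripper's body (75 mm by 188 mm) begins 65 mm behind the grasp point.
Start: joints at [-1.32, 0.13, 1.488, -0, 1.523, -0.085], TCP at [0.198, -0.566, 0.233] pointing down, gripper open.
Joint ranges: [-2.96, 2.96], [-0.89, 2.26], [0.02, 2.5], [-1.34, 4.48], [0, 2.73], [-2.66, 2.66]. Speed limits (rad/s): [2.39, 2.39, 2.79, 3.14, 3.14, 3.14].

## Interface

Orientations are given as a rotation vector (axis times angle).
In Python, from plant import robot gives the robot as it stands.
- The arm moves only by the tool arm_command, never from a script. Its argument "targets" is a list of rows, each an object of numbers: "x", "y", "z": the shift along the world's x, y, z in units of 500 mm (1.0 is 500 mm); "rx", "ry", "rz": the turn, a rotation vector about the world's x, y, z in units of 2 rad (1.0 is 2 rad); "claw": the closure in counts, from 0 (fully open) to 255 (shut). In form: [{"x": .., "y": .., "z": .., "rx": .., "ry": .., "rz": .., "claw": ..}, ...]. A call has 1 to 10 rows; each row is the pose to reach, as a shift and turn from the pose commanded when the call began; what a row does not reach only later rows make up. A row lasts 1/12 s, in which the tool goes at most 41.7 mm and 7.16 degrees, less where a joint would pass 70% of its speed; a pose out of reach is approached as far as the arm can. A call with a number of a shift or a turn outside -1 to 1 is refused whole. A call with a gripper value outside its range is refused whole. The fingers move at their own pace and stop on an object; "squeeze" is the grip in N (left out, the last holds). Time passes only in rows, so rows that repeat a pose let the fingers close. It gives the time, the measured TCP pose, the force, the opening and the grip force at its end, in the units of the state.
- robot.read_state(): the state, without advancing time (a new reading comes with each control period).
- robot.read_camera(name): name is "scene" or "side" or "wrist"; returns (picture, depth): 420x560x3 uint8, red, green, blue; 420x560 float32, m along the optical axis (not along the pixel's ray), 0 where there is no reading.
- robot.get_calibration(name): a dict with "intrinsics" (3x3 intrinsics, pixels), "origin" and "orientation" of the camera in the world. Camera axes: x right, y up, looking along -z (the intrinsics and any distortion apply to the point x, -y, -z); pixel columns grow to the right and rows downward; lengths in m; the calibration is good to about 2 mm. A picture is of the moment at which its call begins: read the wrist's pose just before it. get_calibration takes no time and is no camera call; for the wrist camera it gives the pose at the moment of the call.
- robot.close_job(): hands the job in; it is judged then, once.
The state is a dict: "t": time; "q": joint angles; "dq": joint speeds; "joint_torque": joint torques, N m; "tool_pos": TCP position; "orientation": TCP orientation; "force": force on the tool from outside, world axes, zero at the start; "wrist_torque": the same for the moment, N m; "opening": finger opening in m; "gripper_force": force on a finger pad.
Only numpy, scipy, OpenCV 4.12 (cv2) and the standard library are available. Lean on these libraries where they do the work, as an engineer would, in place of code of your own. Each camera call takes 0.05 s, during which the arm holds its last target. There are 200 camera calls.

## Working session

There is one attempt and no reset: what is moved stays moved. The work goes in short steps, Python scripts to look and compute and a tool call to move; the robot and the scene stay as the last step left them, time stands still between calls to the robot, and variables do not carry over. Pictures are saved under pics/ and viewed, at most 10 in all, crops included, and the job is handed in when it is done.

Besides the shell and the picture viewer there is one more tool, called after ">>>" as name([rows], argument=value, ...), one row to a line, values as JSON. arm_command: Moves the arm, as the interface text tells. Shifts and turns lie within -1 to 1; 1 stands for 500 mm of shift or 2 rad of turn. Its arguments: {"type":"object","properties":{"targets":{"type":"array","items":{"type":"object","properties":{"x":{"type":"number","minimum":-1,"maximum":1},"y":{"type":"number","minimum":-1,"maximum":1},"z":{"type":"number","minimum":-1,"maximum":1},"rx":{"type":"number","minimum":-1,"maximum":1},"ry":{"type":"number","minimum":-1,"maximum":1},"rz":{"type":"number","minimum":-1,"maximum":1},"claw":{"type":"number"}}}},"squeeze":{"type":"number"}},"required":["targets"]}

```bash
mkdir -p pics; cat > h.py <<'E'
import numpy as np, cv2
from plant import robot
def cap(name):
    c=robot.get_calibration(name); im,d=robot.read_camera(name); return im,d,c
def pts(d,c):
    K=np.array(c["intrinsics"]); R=np.array(c["orientation"])
    if R.shape!=(3,3): R=cv2.Rodrigues(R.astype(float))[0]
    v,u=np.mgrid[:d.shape[0],:d.shape[1]]
    P=np.stack([(u-K[0,2])/K[0,0]*d,-(v-K[1,2])/K[1,1]*d,-d],-1)
    return P@R.T+np.array(c["origin"])
E
python3 - <<'E'
from h import *
print({k:np.round(v,3).tolist() for k,v in robot.read_state().items()})
for n in("scene","side"):
    im,d,c=cap(n); np.savez(f"{n}.npz",im=im,d=d,P=pts(d,c)); print(n,{k:np.round(v,3).tolist() if not isinstance(v,str) else v for k,v in c.items()})
    cv2.imwrite(f"pics/{n}0.png",im[:,:,::-1])
E
```

```text
{'t': 0.0, 'q': [-1.32, 0.131, 1.489, 0.0, 1.523, -0.085], 'dq': [0.0, 0.001, 0.0, -0.0, 0.001, 0.0], 'joint_torque': [-0.004, -55.986, -49.176, 0.077, 0.036, -0.0], 'tool_pos': [0.198, -0.566, 0.232], 'orientation': [-3.096, -0.525, 0.0], 'force': [0.103, -0.084, -0.232], 'wrist_torque': [0.047, 0.025, -0.013], 'gripper_force': 0.0, 'opening': 0.093}
scene {'intrinsics': [[540.881, 0.0, 281.741], [0.0, 540.881, 208.344], [0.0, 0.0, 1.0]], 'origin': [-0.813, -0.154, 0.938], 'orientation': [0.773, -0.74, -1.422]}
side {'intrinsics': [[500.426, 0.0, 275.642], [0.0, 500.426, 204.44], [0.0, 0.0, 1.0]], 'origin': [0.218, 0.792, 1.21], 'orientation': [0.151, -0.955, -2.653]}
```

View pics/scene0.png

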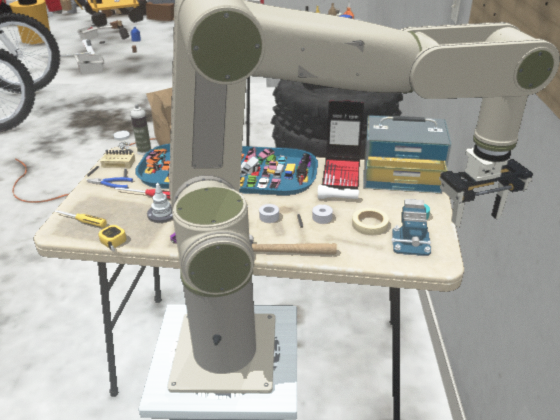

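View pics/side0.png

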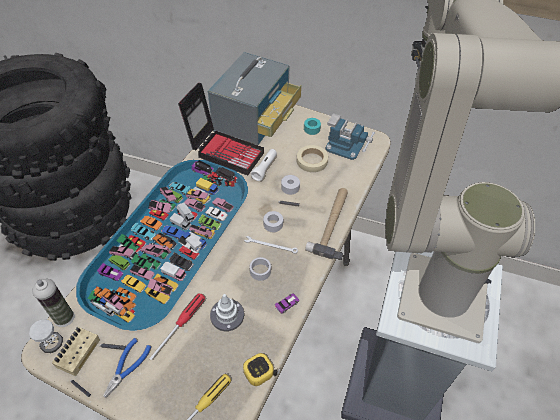

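The side view shows three steel rings at (290,184), (273,222) and (260,268), and the mandrel at (227,308). The turquoise ring at (312,126) and the tan tape roll at (312,158) are look-alikes. By eye the bores are small, medium and large in that order; I'll measure them and check in an enlarged crop.

```bash
python3 - <<'E'
from h import *
from scipy.optimize import least_squares
z=np.load("side.npz");P=z["P"];im=z["im"]
print("table z",np.median(P[330:345,255:285,2]))
for u,v in((290,184),(273,222),(260,268)):
    w=P[v-16:v+17,u-18:u+19].reshape(-1,3); t=w[(w[:,2]>.025)&(w[:,2]<.036)]
    c=t[:,:2].mean(0)
    (cx,cy),r=cv2.minEnclosingCircle(t[:,:2].astype(np.float32))
    rr=np.hypot(*(t[:,:2]-[cx,cy]).T)
    print((u,v),len(t),np.round([cx,cy,r],4),"mean",c.round(4),"z",np.median(t[:,2]).round(4),"r pct",np.percentile(rr,[2,5,10,50,95]).round(4))
w=P[280:335,200:250].reshape(-1,3)
for lo,hi in((.005,.02),(.03,.045),(.06,.07),(.07,.09),(.09,.12)):
    t=w[(w[:,2]>lo)&(w[:,2]<hi)]
    if len(t)>2:
        c,r=cv2.minEnclosingCircle(t[:,:2].astype(np.float32)); print(lo,len(t),np.round(c,4),round(r,4),t.mean(0).round(4))
cv2.imwrite("pics/crop.png",cv2.resize(im[165:335,195:325,::-1],None,fx=3.5,fy=3.5,interpolation=cv2.INTER_CUBIC))
E
```

```text
table z -0.0008322800570714772
(290, 184) 194 [ 0.5161 -0.2347  0.0318] mean [ 0.5162 -0.2338] z 0.0294 r pct [0.0096 0.0111 0.0136 0.0228 0.0301]
(273, 222) 186 [ 0.5187 -0.0751  0.0317] mean [ 0.5201 -0.0739] z 0.0293 r pct [0.0167 0.0173 0.0183 0.0241 0.0304]
(260, 268) 125 [0.4993 0.0941 0.0307] mean [0.4991 0.0938] z 0.0291 r pct [0.0227 0.0233 0.0237 0.0269 0.0303]
0.005 479 [0.5405 0.2331] 0.0894 [0.5321 0.2599 0.0112]
0.03 139 [0.5324 0.2515] 0.0281 [0.5272 0.2621 0.0372]
0.06 102 [0.5332 0.2514] 0.0217 [0.5304 0.2558 0.0644]
0.07 58 [0.5317 0.2557] 0.0144 [0.5307 0.2561 0.0798]
0.09 38 [0.5336 0.251 ] 0.0082 [0.5323 0.2527 0.1   ]
```

View pics/crop.png

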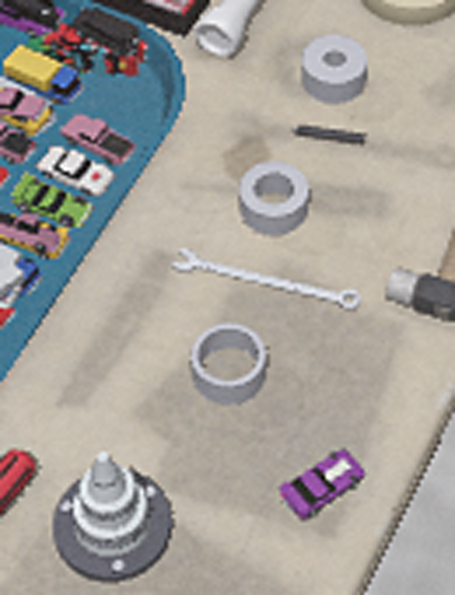

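The crop shows the steel rings with their bore sizes: small bore at the top, medium in the middle and large near the mandrel. Measured inner radii are about 10, 17 and 23 mm, so the target is the ring at side pixel (273,222), near (0.519,-0.075). The mandrel is near (0.533,0.252). I'll check for clutter before moving.

```bash
python3 - <<'E'
from h import *
z=np.load("side.npz");P=z["P"]
def rng(n,u0,u1,v0,v1,lo=.004):
    w=P[v0:v1,u0:u1].reshape(-1,3);w=w[w[:,2]>lo];print(n,w.min(0).round(3),w.max(0).round(3))
rng("wrench",244,300,234,256);rng("toolbox",210,300,52,140);rng("vise",328,370,113,158);rng("pen",278,300,199,209,.003);rng("hammer",305,345,190,262)
rng("tray",180,245,165,230);rng("lid",186,212,80,150);rng("tube",252,277,148,182)
E
```

```text
wrench [ 0.218 -0.054  0.004] [0.582 0.792 1.21 ]
toolbox [ 0.218 -0.731  0.004] [1.014 0.792 1.21 ]
vise [ 0.218 -0.594  0.004] [0.47  0.792 1.21 ]
pen [ 0.218 -0.187  0.003] [0.533 0.792 1.21 ]
hammer [ 0.218 -0.265  0.004] [0.461 0.792 1.21 ]
tray [ 0.218 -0.267  0.004] [0.882 0.792 1.21 ]
lid [ 0.218 -0.423  0.004] [0.894 0.792 1.21 ]
tube [ 0.218 -0.362  0.004] [0.693 0.792 1.21 ]
```

>>> arm_command([
  {"x":0.642,"y":0.982,"z":0.1},
  {"x":0.642,"y":0.982,"z":0.1},
  {"x":0.642,"y":0.982,"z":0.1},
])

```text
schema error: expected keys x, y, z, rx, ry, rz, claw
```

```bash
python3 - <<'E'
from h import *
z=np.load("side.npz");P=z["P"];D=z["d"]
def rng(n,u0,u1,v0,v1,lo=.004):
    w=P[v0:v1,u0:u1].reshape(-1,3);w=w[(w[:,2]>lo)&(D[v0:v1,u0:u1].ravel()>0)];print(n,w.min(0).round(3),w.max(0).round(3))
rng("wrench",244,300,236,256,.002);rng("toolbox",210,300,52,140);rng("vise",328,370,113,158);rng("hammer",305,345,190,262)
rng("tray",180,245,165,230);rng("lid",186,212,80,150)
w=P[236:256,244:300].reshape(-1,3);w=w[(w[:,2]>.002)&(D[236:256,244:300].ravel()>0)]
print(w[np.argsort(w[:,0])][::12].round(3))
E
```

```text
wrench [ 0.417 -0.053  0.002] [0.582 0.052 0.01 ]
toolbox [ 0.558 -0.731  0.004] [ 1.014 -0.341  0.224]
vise [ 0.309 -0.594  0.004] [ 0.47  -0.408  0.111]
hammer [ 0.292 -0.265  0.004] [0.461 0.015 0.035]
tray [ 0.61  -0.267  0.004] [0.882 0.054 0.074]
lid [ 0.821 -0.423  0.004] [ 0.894 -0.258  0.224]
[[ 0.417  0.005  0.004]
 [ 0.425 -0.038  0.003]
 [ 0.43  -0.027  0.005]
 [ 0.437 -0.001  0.002]
 [ 0.445 -0.033  0.006]
 [ 0.451 -0.006  0.003]
 [ 0.458  0.001  0.005]
 [ 0.469 -0.022  0.003]
 [ 0.473 -0.044  0.003]
 [ 0.482  0.011  0.002]
 [ 0.49  -0.03   0.004]
 [ 0.498 -0.035  0.004]
 [ 0.509 -0.004  0.003]
 [ 0.519  0.02   0.006]
 [ 0.528  0.003  0.005]
 [ 0.538  0.003  0.004]
 [ 0.547  0.004  0.002]
 [ 0.555  0.015  0.003]
 [ 0.561 -0.009  0.003]
 [ 0.567 -0.007  0.004]
 [ 0.572  0.028  0.002]]
```

>>> arm_command([
  {"x":0.642,"y":0.982,"z":0.1,"rx":0,"ry":0,"rz":0,"claw":0},
  {"x":0.642,"y":0.982,"z":0.1,"rx":0,"ry":0,"rz":0,"claw":0},
])

```text
t: 0.27
tool_pos: [0.2423, -0.4965, 0.2379]
orientation: [-3.095, -0.519, 0.001]
force: [0.4, -0.3, 0.4]
opening: 0.0931
gripper_force: 0.0
```

>>> arm_command([
  {"x":0.55,"y":0.84,"z":0,"rx":0,"ry":0,"rz":-0.45,"claw":0},
  {"x":0.55,"y":0.84,"z":0,"rx":0,"ry":0,"rz":-0.45,"claw":0},
  {"x":0.55,"y":0.84,"z":0,"rx":0,"ry":0,"rz":-0.45,"claw":0},
  {"x":0.55,"y":0.84,"z":0,"rx":0,"ry":0,"rz":-0.45,"claw":0},
  {"x":0.55,"y":0.84,"z":0,"rx":0,"ry":0,"rz":-0.45,"claw":0},
  {"x":0.55,"y":0.84,"z":0,"rx":0,"ry":0,"rz":-0.45,"claw":0},
  {"x":0.55,"y":0.84,"z":0,"rx":0,"ry":0,"rz":-0.45,"claw":0},
  {"x":0.55,"y":0.84,"z":0,"rx":0,"ry":0,"rz":-0.45,"claw":0},
  {"x":0.55,"y":0.84,"z":0,"rx":0,"ry":0,"rz":-0.45,"claw":0},
  {"x":0.55,"y":0.84,"z":0,"rx":0,"ry":0,"rz":-0.45,"claw":0},
])

```text
t: 1.1
tool_pos: [0.4572, -0.1697, 0.2395]
orientation: [3.017, -0.877, -0.0]
force: [0.2, -0.9, 0.0]
opening: 0.093
gripper_force: 0.0
```

>>> arm_command([
  {"x":0.13,"y":0.2,"z":0,"rx":0,"ry":0,"rz":0,"claw":0},
  {"x":0.13,"y":0.2,"z":0,"rx":0,"ry":0,"rz":0,"claw":0},
  {"x":0.13,"y":0.2,"z":0,"rx":0,"ry":0,"rz":0,"claw":0},
])

```text
t: 1.35
tool_pos: [0.5225, -0.0689, 0.2394]
orientation: [-3.017, 0.873, 0.001]
force: [0.5, 0.0, -0.7]
opening: 0.0928
gripper_force: 0.0
```

```bash
python3 - <<'E'
from h import *
im,d,c=cap("wrist");s=robot.read_state()
np.savez("w1.npz",im=im,d=d,P=pts(d,c));cv2.imwrite("pics/w1.png",im[:,:,::-1])
P=pts(d,c);m=(d>0)&(P[...,2]>.024)&(P[...,2]<.036)&(np.hypot(P[...,0]-.519,P[...,1]+.075)<.045)
t=P[m];cc,r=cv2.minEnclosingCircle(t[:,:2].astype(np.float32));rr=np.hypot(*(t[:,:2]-cc).T)
print(c["origin"],len(t),np.round(cc,4),r,np.median(t[:,2]),np.percentile(rr,[.5,2,98]).round(4),s["tool_pos"])
m8=m.astype(np.uint8);cs,hh=cv2.findContours(m8,cv2.RETR_CCOMP,cv2.CHAIN_APPROX_NONE)
zt=np.median(t[:,2])
for k in cs:
    if len(k)>40:
        q=np.array([P[v,u,:2] for u,v in k[:,0]]);A=np.c_[2*q,np.ones(len(q))];x=np.linalg.lstsq(A,(q**2).sum(1),rcond=None)[0];print("fit",x[:2].round(4),np.sqrt(x[2]+x[0]**2+x[1]**2).round(4))
E
```

```text
[ 0.59179955 -0.11345783  0.39177567] 1674 [ 0.5185 -0.0783] 0.02983032539486885 0.03033651590827352 [0.0168 0.0171 0.0295] [ 0.5246792  -0.06418097  0.23926944]
fit [ 0.5188 -0.0785] 0.0292
fit [ 0.5187 -0.0786] 0.0172
```

View pics/w1.png

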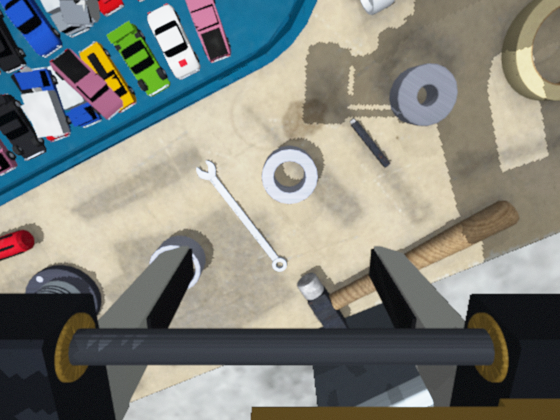

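The wrist view shows the target ring at (290,175), with bore radius measured at 17.2 mm, so it is the medium one. The wrench lies to its lower left, so I'll turn the gripper so the closing line runs alongside the wrench.

>>> arm_command([
  {"x":-0.012,"y":-0.029,"z":0,"rx":0,"ry":0,"rz":-0.4,"claw":0},
  {"x":-0.012,"y":-0.029,"z":-0.05,"rx":0,"ry":0,"rz":-0.4,"claw":0},
  {"x":-0.012,"y":-0.029,"z":-0.1,"rx":0,"ry":0,"rz":-0.4,"claw":0},
  {"x":-0.012,"y":-0.029,"z":-0.16,"rx":0,"ry":0,"rz":-0.4,"claw":0},
  {"x":-0.012,"y":-0.029,"z":-0.2,"rx":0,"ry":0,"rz":-0.4,"claw":0},
  {"x":-0.012,"y":-0.029,"z":-0.24,"rx":0,"ry":0,"rz":-0.4,"claw":0},
  {"x":-0.012,"y":-0.029,"z":-0.24,"rx":0,"ry":0,"rz":-0.4,"claw":0},
  {"x":-0.012,"y":-0.029,"z":-0.24,"rx":0,"ry":0,"rz":-0.4,"claw":0},
  {"x":-0.012,"y":-0.029,"z":-0.24,"rx":0,"ry":0,"rz":-0.4,"claw":0},
  {"x":-0.012,"y":-0.029,"z":-0.24,"rx":0,"ry":0,"rz":-0.4,"claw":0},
])

```text
t: 2.23
tool_pos: [0.5154, -0.0892, 0.1205]
orientation: [-2.44, 1.972, 0.001]
force: [0.4, -0.6, 0.6]
opening: 0.0929
gripper_force: 0.0
```

```bash
cat >> h.py <<'E'
def ring(P,d,xy,zlo=.024,zhi=.036,rad=.045):
    m=(d>0)&(P[...,2]>zlo)&(P[...,2]<zhi)&(np.hypot(P[...,0]-xy[0],P[...,1]-xy[1])<rad)
    cs,_=cv2.findContours(m.astype(np.uint8),cv2.RETR_CCOMP,cv2.CHAIN_APPROX_NONE)
    for k in cs:
        if len(k)>40:
            q=np.array([P[v,u,:2] for u,v in k[:,0]]);A=np.c_[2*q,np.ones(len(q))];x=np.linalg.lstsq(A,(q**2).sum(1),rcond=None)[0]
            print("fit",x[:2].round(4),np.sqrt(x[2]+x[0]**2+x[1]**2).round(4),len(k),"z",np.median(P[m][:,2]).round(4))
E
python3 - <<'E'
from h import *
im,d,c=cap("wrist");s=robot.read_state()
P=pts(d,c);ring(P,d,(.519,-.0785))
R=cv2.Rodrigues(s["orientation"])[0]
print(s["tool_pos"],R.round(3),s["q"].round(2))
cv2.imwrite("pics/w2.png",im[:,:,::-1])
E
```

```text
fit [ 0.5188 -0.0784] 0.0293 221 z 0.0302
fit [ 0.5187 -0.0782] 0.0171 121 z 0.0302
[ 0.51558506 -0.08919412  0.12071749] [[ 0.21  -0.978  0.003]
 [-0.978 -0.21   0.004]
 [-0.003 -0.003 -1.   ]] [-0.27  0.    1.83  0.    1.31  2.66]
```

View pics/w2.png

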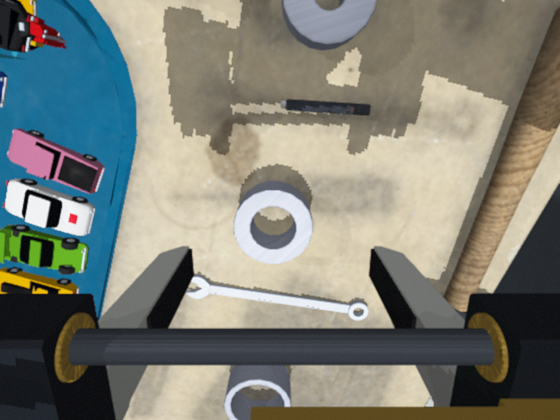

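The ring is at (273,227) between the fingers, with the wrench clear below it at about row 290. Joint 6 is at its range limit, so I'll turn back 15° while descending.

>>> arm_command([
  {"x":0.006,"y":0.022,"z":-0.02,"rx":0,"ry":0,"rz":0.13,"claw":0},
  {"x":0.006,"y":0.022,"z":-0.05,"rx":0,"ry":0,"rz":0.13,"claw":0},
  {"x":0.006,"y":0.022,"z":-0.08,"rx":0,"ry":0,"rz":0.13,"claw":0},
  {"x":0.006,"y":0.022,"z":-0.11,"rx":0,"ry":0,"rz":0.13,"claw":0},
  {"x":0.006,"y":0.022,"z":-0.14,"rx":0,"ry":0,"rz":0.13,"claw":0},
  {"x":0.006,"y":0.022,"z":-0.17,"rx":0,"ry":0,"rz":0.13,"claw":0},
  {"x":0.006,"y":0.022,"z":-0.19,"rx":0,"ry":0,"rz":0.13,"claw":0},
  {"x":0.006,"y":0.022,"z":-0.2,"rx":0,"ry":0,"rz":0.13,"claw":0},
  {"x":0.006,"y":0.022,"z":-0.2,"rx":0,"ry":0,"rz":0.13,"claw":0},
])

```text
t: 3.03
tool_pos: [0.5174, -0.0779, 0.019]
orientation: [-2.676, 1.64, 0.005]
force: [-0.5, 0.4, -0.1]
opening: 0.093
gripper_force: 0.0
```

```bash
python3 - <<'E'
from h import *
for i in range(2): robot.read_camera("side")
s=robot.read_state()
print(s["tool_pos"].round(4),cv2.Rodrigues(s["orientation"])[0].round(4).tolist(),s["q"].round(3),s["force"])
E
```

```text
[ 0.5185 -0.0782  0.0205] [[0.4539, -0.8911, 0.001], [-0.891, -0.4539, 0.004], [-0.0031, -0.0027, -1.0]] [-0.25   0.142  1.886  0.005  1.114  2.418] [-0.39228639 -0.05082124  0.39046278]
```

Centred. I'll close the gripper at about 35 N.

>>> arm_command([
  {"x":0,"y":0,"z":0,"rx":0,"ry":0,"rz":0,"claw":255},
  {"x":0,"y":0,"z":0,"rx":0,"ry":0,"rz":0,"claw":255},
  {"x":0,"y":0,"z":0,"rx":0,"ry":0,"rz":0,"claw":255},
  {"x":0,"y":0,"z":0,"rx":0,"ry":0,"rz":0,"claw":255},
  {"x":0,"y":0,"z":0,"rx":0,"ry":0,"rz":0,"claw":255},
  {"x":0,"y":0,"z":0,"rx":0,"ry":0,"rz":0,"claw":255},
  {"x":0,"y":0,"z":0,"rx":0,"ry":0,"rz":0,"claw":255},
], squeeze=35)

```text
t: 3.72
tool_pos: [0.5183, -0.078, 0.02]
orientation: [-2.675, 1.64, 0.002]
force: [2.1, 0.5, 0.7]
opening: 0.06
gripper_force: 35.0
```

>>> arm_command([
  {"x":0,"y":0,"z":0.05,"rx":0,"ry":0,"rz":0,"claw":255},
  {"x":0,"y":0,"z":0.11,"rx":0,"ry":0,"rz":0,"claw":255},
  {"x":0,"y":0,"z":0.17,"rx":0,"ry":0,"rz":0,"claw":255},
  {"x":-0.02,"y":0.05,"z":0.24,"rx":0,"ry":0,"rz":0.05,"claw":255},
  {"x":-0.04,"y":0.11,"z":0.3,"rx":0,"ry":0,"rz":0.1,"claw":255},
  {"x":-0.06,"y":0.18,"z":0.34,"rx":0,"ry":0,"rz":0.15,"claw":255},
  {"x":-0.08,"y":0.25,"z":0.36,"rx":0,"ry":0,"rz":0.2,"claw":255},
  {"x":-0.1,"y":0.32,"z":0.36,"rx":0,"ry":0,"rz":0.26,"claw":255},
  {"x":-0.12,"y":0.39,"z":0.36,"rx":0,"ry":0,"rz":0.32,"claw":255},
  {"x":-0.13,"y":0.45,"z":0.36,"rx":0,"ry":0,"rz":0.37,"claw":255},
])

```text
t: 4.55
tool_pos: [0.4511, 0.1488, 0.1992]
orientation: [-3.09, 0.551, 0.007]
force: [1.0, -0.0, -4.6]
opening: 0.0601
gripper_force: 35.0
```

>>> arm_command([
  {"x":-0.01,"y":0.07,"z":0,"rx":0,"ry":0,"rz":0.05,"claw":255},
  {"x":-0.02,"y":0.13,"z":0,"rx":0,"ry":0,"rz":0.1,"claw":255},
  {"x":-0.03,"y":0.18,"z":0,"rx":0,"ry":0,"rz":0.13,"claw":255},
  {"x":-0.03,"y":0.21,"z":0,"rx":0,"ry":0,"rz":0.13,"claw":255},
  {"x":-0.03,"y":0.21,"z":0,"rx":0,"ry":0,"rz":0.13,"claw":255},
  {"x":-0.03,"y":0.21,"z":0,"rx":0,"ry":0,"rz":0.13,"claw":255},
  {"x":-0.03,"y":0.21,"z":0,"rx":0,"ry":0,"rz":0.13,"claw":255},
])

```text
t: 5.13
tool_pos: [0.4374, 0.2512, 0.1989]
orientation: [-3.137, 0.157, 0.008]
force: [0.1, -0.7, -4.5]
opening: 0.0596
gripper_force: 35.0
```

```bash
python3 - <<'E'
from h import *
robot.read_camera("side")
im,d,c=cap("wrist");s=robot.read_state();P=pts(d,c);np.savez("w3.npz",im=im,d=d,P=P)
print(s["tool_pos"].round(4),cv2.Rodrigues(s["orientation"])[0].round(4).tolist(),s["q"].round(3),s["force"].round(1),s["opening"],s["gripper_force"])
for lo,hi,rad in((.008,.016,.055),(.034,.042,.035),(.061,.069,.03),(.0,.12,.05)):
    print(lo);ring(P,d,(.5325,.2515),lo,hi,rad)
m=(d>0)&(P[...,2]>.104)&(P[...,2]<.116)&(np.hypot(P[...,0]-.5325,P[...,1]-.2515)<.02)
print("tip",P[m].mean(0),P[m].min(0),P[m].max(0),m.sum())
cv2.imwrite("pics/w3.png",im[:,:,::-1])
E
```

```text
[0.4379 0.251  0.1993] [[0.9949, -0.1009, -0.0043], [-0.1009, -0.9949, 0.0017], [-0.0045, -0.0013, -1.0]] [ 0.416 -0.109  1.79   0.003  1.463  2.088] [-0.3 -0.5 -4.7] 0.059721125577583224 34.99624094925821
0.008
fit [0.5332 0.248 ] 0.0442 282 z 0.0124
fit [0.534  0.2484] 0.0301 192 z 0.0124
0.034
fit [0.5331 0.2479] 0.027 191 z 0.0383
fit [0.5342 0.2485] 0.0227 157 z 0.0383
0.061
fit [0.5332 0.248 ] 0.0196 156 z 0.0654
fit [0.5334 0.2482] 0.0139 108 z 0.0654
0.0
fit [0.5324 0.2516] 0.0489 381 z 0.0131
tip [0.53309435 0.24801312 0.10901976] [0.52763318 0.24267378 0.10416857] [0.53823853 0.25350643 0.11242026] 215
```

View pics/w3.png

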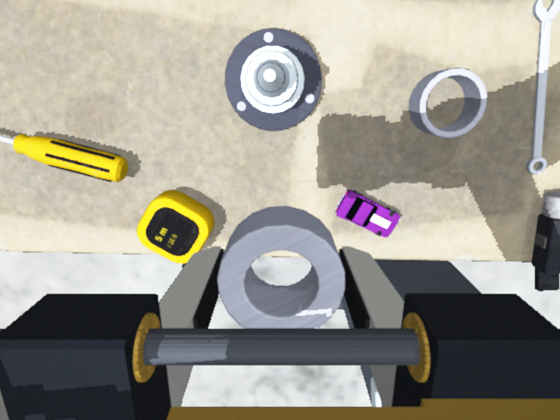

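The mandrel is at (272,77) in the view, and the held ring at (281,272) sits in the fingers. I'll measure the held ring in the same picture so the camera bias cancels.

```bash
python3 - <<'E'
from h import *
z=np.load("w3.npz");P=z["P"];d=z["d"]
m=(d>0)&(np.abs(P[...,0]-.438)<.04)&(np.abs(P[...,1]-.251)<.04)&(P[...,2]>.15)&(P[...,2]<.23)
print(np.percentile(P[m][:,2],[5,25,50,75,95]).round(4))
for zc in (.206,.209,.212):
    print(zc);ring(P,d,(.438,.251),zc-.004,zc+.004,.04)
t=P[(d>0)&(np.hypot(P[...,0]-.438,P[...,1]-.251)<.032)&(np.abs(P[...,2]-.209)<.005)]
A=np.c_[t[:,:2]-[.438,.251],np.ones(len(t))];print("plane",np.linalg.lstsq(A,t[:,2],rcond=None)[0].round(4),len(t))
E
```

```text
[0.1869 0.2023 0.209  0.2098 0.2233]
0.206
fit [0.4399 0.2504] 0.0302 500 z 0.2091
fit [0.4375 0.2502] 0.0171 193 z 0.2091
0.209
fit [0.4398 0.2504] 0.0305 503 z 0.2093
fit [0.4375 0.2502] 0.0171 208 z 0.2093
0.212
fit [0.4394 0.2505] 0.0302 603 z 0.2094
fit [0.4374 0.2503] 0.0173 219 z 0.2094
plane [-0.0035 -0.0017  0.2091] 8312
```

>>> arm_command([
  {"x":0.05,"y":-0.002,"z":0,"rx":0,"ry":0,"rz":0,"claw":255},
  {"x":0.11,"y":-0.004,"z":0,"rx":0,"ry":0,"rz":0,"claw":255},
  {"x":0.16,"y":-0.004,"z":0,"rx":0,"ry":0,"rz":0,"claw":255},
  {"x":0.191,"y":-0.004,"z":0,"rx":0,"ry":0,"rz":0,"claw":255},
  {"x":0.191,"y":-0.004,"z":0,"rx":0,"ry":0,"rz":0,"claw":255},
  {"x":0.191,"y":-0.004,"z":0,"rx":0,"ry":0,"rz":0,"claw":255},
  {"x":0.191,"y":-0.004,"z":-0.03,"rx":0,"ry":0,"rz":0,"claw":255},
  {"x":0.191,"y":-0.004,"z":-0.06,"rx":0,"ry":0,"rz":0,"claw":255},
  {"x":0.191,"y":-0.004,"z":-0.08,"rx":0,"ry":0,"rz":0,"claw":255},
  {"x":0.191,"y":-0.004,"z":-0.08,"rx":0,"ry":0,"rz":0,"claw":255},
])

```text
t: 6.07
tool_pos: [0.531, 0.249, 0.1567]
orientation: [-3.137, 0.157, 0.013]
force: [-0.6, -0.4, -6.1]
opening: 0.0597
gripper_force: 35.0
```

```bash
python3 - <<'E'
from h import *
im,d,c=cap("wrist");s=robot.read_state();P=pts(d,c)
print(s["tool_pos"].round(4),s["force"].round(1),s["q"].round(2))
zt=s["tool_pos"][2]+.0098;ring(P,d,(.5335,.248),zt-.004,zt+.004,.04)
cv2.imwrite("pics/w4.png",im[:,:,::-1])
E
```

```text
[0.5317 0.2494 0.1582] [-0.3  0.5 -4.4] [0.35 0.15 1.61 0.   1.39 2.02]
fit [0.5331 0.2481] 0.0306 526 z 0.1669
fit [0.5308 0.2483] 0.0171 211 z 0.1669
```

View pics/w4.png

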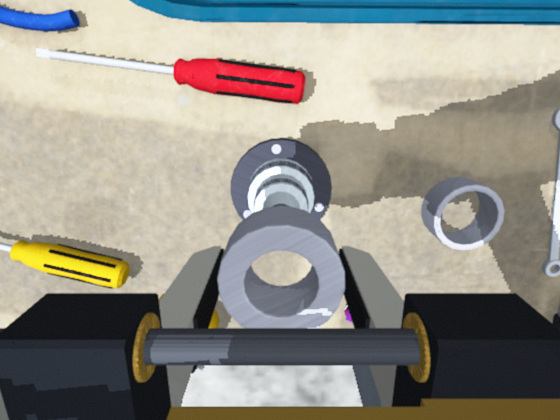

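The view shows the ring at (281,265), with the mandrel beyond and below it because of the oblique view. There's about 2 mm of x left to correct, then descend in steps.

>>> arm_command([
  {"x":0.004,"y":-0.001,"z":0,"rx":0,"ry":0,"rz":0,"claw":255},
  {"x":0.004,"y":-0.001,"z":-0.015,"rx":0,"ry":0,"rz":0,"claw":255},
  {"x":0.004,"y":-0.001,"z":-0.03,"rx":0,"ry":0,"rz":0,"claw":255},
  {"x":0.004,"y":-0.001,"z":-0.045,"rx":0,"ry":0,"rz":0,"claw":255},
  {"x":0.004,"y":-0.001,"z":-0.06,"rx":0,"ry":0,"rz":0,"claw":255},
  {"x":0.004,"y":-0.001,"z":-0.075,"rx":0,"ry":0,"rz":0,"claw":255},
  {"x":0.004,"y":-0.001,"z":-0.085,"rx":0,"ry":0,"rz":0,"claw":255},
  {"x":0.004,"y":-0.001,"z":-0.085,"rx":0,"ry":0,"rz":0,"claw":255},
  {"x":0.004,"y":-0.001,"z":-0.085,"rx":0,"ry":0,"rz":0,"claw":255},
])

```text
t: 6.87
tool_pos: [0.535, 0.2493, 0.1166]
orientation: [-3.136, 0.157, 0.007]
force: [-0.4, 0.3, -4.3]
opening: 0.0599
gripper_force: 35.0
```

```bash
python3 - <<'E'
from h import *
robot.read_camera("side");robot.read_camera("side")
im,d,c=cap("wrist");s=robot.read_state();P=pts(d,c);np.savez("w5.npz",im=im,d=d,P=P)
print(s["tool_pos"].round(4),s["force"].round(1))
zt=s["tool_pos"][2]+.0098;ring(P,d,(.5335,.248),zt-.004,zt+.004,.04)
cv2.imwrite("pics/w5.png",cv2.resize(im[180:350,190:370,::-1],None,fx=3,fy=3))
E
```

```text
[0.5358 0.2496 0.1178] [-0.3 -0.3 -4.4]
fit [0.5375 0.2483] 0.0303 519 z 0.1278
fit [0.5355 0.2488] 0.0171 203 z 0.1278
```

View pics/w5.png

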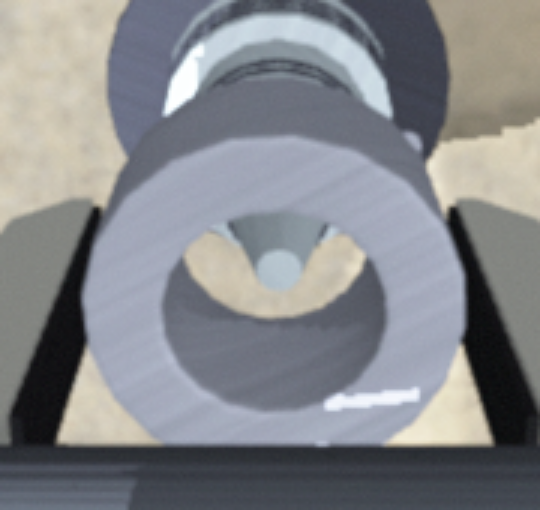

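The tip is visible inside the bore, at crop pixel (280,270). I'll measure the tip against the bore.

```bash
python3 - <<'E'
from h import *
z=np.load("w5.npz");P=z["P"];d=z["d"]
m=(d>0)&(P[...,2]>.1085)&(P[...,2]<.113)&(np.hypot(P[...,0]-.5335,P[...,1]-.248)<.007)
t=P[m];c,r=cv2.minEnclosingCircle(t[:,:2].astype(np.float32));print(m.sum(),t.mean(0).round(4),np.round(c,4),r)
print(robot.read_state()["tool_pos"].round(4))
E
```

```text
211 [0.5342 0.2482 0.1102] [0.5338 0.2482] 0.004280565772205591
[0.5358 0.2496 0.1178]
```

>>> arm_command([
  {"x":-0.003,"y":-0.001,"z":0,"rx":0,"ry":0,"rz":0,"claw":255},
  {"x":-0.003,"y":-0.001,"z":-0.006,"rx":0,"ry":0,"rz":0,"claw":255},
  {"x":-0.003,"y":-0.001,"z":-0.013,"rx":0,"ry":0,"rz":0,"claw":255},
  {"x":-0.003,"y":-0.001,"z":-0.02,"rx":0,"ry":0,"rz":0,"claw":255},
  {"x":-0.003,"y":-0.001,"z":-0.027,"rx":0,"ry":0,"rz":0,"claw":255},
  {"x":-0.003,"y":-0.001,"z":-0.034,"rx":0,"ry":0,"rz":0,"claw":255},
  {"x":-0.003,"y":-0.001,"z":-0.041,"rx":0,"ry":0,"rz":0,"claw":255},
  {"x":-0.003,"y":-0.001,"z":-0.048,"rx":0,"ry":0,"rz":0,"claw":255},
  {"x":-0.003,"y":-0.001,"z":-0.054,"rx":0,"ry":0,"rz":0,"claw":255},
  {"x":-0.003,"y":-0.001,"z":-0.054,"rx":0,"ry":0,"rz":0,"claw":255},
])

```text
t: 7.85
tool_pos: [0.5334, 0.2487, 0.0892]
orientation: [-3.136, 0.157, 0.008]
force: [0.2, -0.0, -5.2]
opening: 0.0599
gripper_force: 35.0
```

>>> arm_command([
  {"x":0,"y":0,"z":0,"rx":0,"ry":0,"rz":0,"claw":255},
])

```text
t: 7.93
tool_pos: [0.5337, 0.2489, 0.0899]
orientation: [-3.136, 0.157, 0.007]
force: [0.2, -0.6, -4.0]
opening: 0.0598
gripper_force: 35.0
```

>>> arm_command([
  {"x":0,"y":0,"z":-0.003,"rx":0,"ry":0,"rz":0,"claw":255},
  {"x":0,"y":0,"z":-0.005,"rx":0,"ry":0,"rz":0,"claw":255},
  {"x":0,"y":0,"z":-0.007,"rx":0,"ry":0,"rz":0,"claw":255},
  {"x":0,"y":0,"z":-0.007,"rx":0,"ry":0,"rz":0,"claw":255},
])

```text
t: 8.27
tool_pos: [0.5338, 0.2489, 0.0866]
orientation: [-3.136, 0.157, 0.006]
force: [-0.8, -0.5, -4.4]
opening: 0.06
gripper_force: 35.0
```

>>> arm_command([
  {"x":0,"y":0,"z":-0.001,"rx":0,"ry":0,"rz":0,"claw":255},
  {"x":0,"y":0,"z":-0.002,"rx":0,"ry":0,"rz":0,"claw":255},
  {"x":0,"y":0,"z":-0.002,"rx":0,"ry":0,"rz":0,"claw":255},
])

```text
t: 8.52
tool_pos: [0.5339, 0.249, 0.0857]
orientation: [-3.136, 0.156, 0.006]
force: [0.3, -0.2, -3.7]
opening: 0.0598
gripper_force: 35.0
```

>>> arm_command([
  {"x":0,"y":0,"z":-0.001,"rx":0,"ry":0,"rz":0,"claw":255},
  {"x":0,"y":0,"z":-0.001,"rx":0,"ry":0,"rz":0,"claw":255},
])

```text
t: 8.68
tool_pos: [0.5339, 0.249, 0.0852]
orientation: [-3.136, 0.156, 0.006]
force: [0.6, -0.2, -4.8]
opening: 0.0596
gripper_force: 35.0
```

>>> arm_command([
  {"x":0,"y":0,"z":-0.001,"rx":0,"ry":0,"rz":0,"claw":255},
  {"x":0,"y":0,"z":-0.001,"rx":0,"ry":0,"rz":0,"claw":255},
])

```text
t: 8.85
tool_pos: [0.534, 0.249, 0.0851]
orientation: [-3.135, 0.156, 0.006]
force: [-2.1, -1.4, -0.8]
opening: 0.0603
gripper_force: 35.0
```

>>> arm_command([
  {"x":0,"y":0,"z":-0.001,"rx":0,"ry":0,"rz":0,"claw":255},
  {"x":0,"y":0,"z":-0.001,"rx":0,"ry":0,"rz":0,"claw":255},
])

```text
t: 9.02
tool_pos: [0.534, 0.249, 0.085]
orientation: [-3.135, 0.156, 0.005]
force: [-4.5, -1.8, 4.4]
opening: 0.0604
gripper_force: 35.0
```

```bash
python3 - <<'E'
from h import *
im,d,c=cap("wrist");s=robot.read_state();P=pts(d,c)
print(s["tool_pos"].round(4),s["force"].round(1),s["wrist_torque"].round(2))
zt=s["tool_pos"][2]+.0098;ring(P,d,(.5335,.248),zt-.004,zt+.004,.04)
E
```

```text
[0.534 0.249 0.085] [-4.8 -2.5  5.9] [-0.34  0.91 -0.01]
fit [0.5342 0.2481] 0.0072 122 z 0.0952
fit [0.5359 0.2479] 0.0304 494 z 0.0952
fit [0.5338 0.2482] 0.0171 198 z 0.0952
```

It's resting on the ledge (force reversed at base z of about 65 mm, bore centred on the tip). I'll ease the grip, then open.

>>> arm_command([
  {"x":0,"y":0,"z":0,"rx":0,"ry":0,"rz":0,"claw":255},
  {"x":0,"y":0,"z":0,"rx":0,"ry":0,"rz":0,"claw":255},
  {"x":0,"y":0,"z":0,"rx":0,"ry":0,"rz":0,"claw":60},
  {"x":0,"y":0,"z":0,"rx":0,"ry":0,"rz":0,"claw":30},
  {"x":0,"y":0,"z":0,"rx":0,"ry":0,"rz":0,"claw":0},
  {"x":0,"y":0,"z":0,"rx":0,"ry":0,"rz":0,"claw":0},
  {"x":0,"y":0,"z":0,"rx":0,"ry":0,"rz":0,"claw":0},
  {"x":0,"y":0,"z":0,"rx":0,"ry":0,"rz":0,"claw":0},
], squeeze=4)

```text
t: 9.73
tool_pos: [0.5339, 0.249, 0.0841]
orientation: [-3.135, 0.156, 0.006]
force: [0.1, -0.7, 0.5]
opening: 0.0919
gripper_force: 0.0
```

Released. Now straight up, then back for a look.

>>> arm_command([
  {"x":0,"y":0,"z":0.03,"rx":0,"ry":0,"rz":0,"claw":0},
  {"x":0,"y":0,"z":0.08,"rx":0,"ry":0,"rz":0,"claw":0},
  {"x":0,"y":0,"z":0.14,"rx":0,"ry":0,"rz":0,"claw":0},
  {"x":0,"y":0,"z":0.2,"rx":0,"ry":0,"rz":0,"claw":0},
  {"x":-0.05,"y":0,"z":0.25,"rx":0,"ry":0,"rz":0,"claw":0},
  {"x":-0.12,"y":0,"z":0.28,"rx":0,"ry":0,"rz":0,"claw":0},
  {"x":-0.18,"y":0,"z":0.3,"rx":0,"ry":0,"rz":0,"claw":0},
  {"x":-0.2,"y":0,"z":0.3,"rx":0,"ry":0,"rz":0,"claw":0},
  {"x":-0.2,"y":0,"z":0.3,"rx":0,"ry":0,"rz":0,"claw":0},
  {"x":-0.2,"y":0,"z":0.3,"rx":0,"ry":0,"rz":0,"claw":0},
])

```text
t: 10.57
tool_pos: [0.434, 0.249, 0.2342]
orientation: [-3.135, 0.155, 0.004]
force: [0.1, 0.3, 0.2]
opening: 0.0929
gripper_force: 0.0
```

```bash
python3 - <<'E'
from h import *
robot.read_camera("side")
im,d,c=cap("wrist");P=pts(d,c);cv2.imwrite("pics/w6.png",im[:,:,::-1])
ring(P,d,(.5335,.248),.088,.102,.04)
r=np.hypot(P[...,0]-.5335,P[...,1]-.248);t=P[(d>0)&(r>.02)&(r<.029)&(P[...,2]>.085)]
print("plane",np.linalg.lstsq(np.c_[t[:,:2]-[.5335,.248],np.ones(len(t))],t[:,2],rcond=None)[0].round(4),len(t))
s=robot.read_state();print(s["t"],s["tool_pos"].round(3),np.abs(s["dq"]).max())
E
```

```text
fit [0.5332 0.2481] 0.0087 66 z 0.0953
fit [0.5334 0.2482] 0.0062 49 z 0.0953
fit [0.533 0.248] 0.0293 220 z 0.0953
fit [0.5329 0.2479] 0.017 125 z 0.0953
plane [-0.0013 -0.0006  0.0954] 2375
10.6667 [0.434 0.249 0.233] 0.015146741276054006
```

View pics/w6.png

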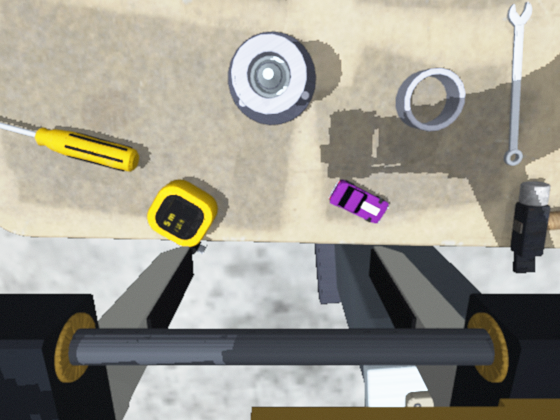

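The ring sits level and centred on the mandrel at (268,75). Its top is at 95.3 mm, which matches 65 + 30 mm, with a tilt of about 0.001 rad. Handing in.

```bash
python3 -c "
from plant import robot
print(robot.close_job())"
```

```text
the job is handed in; nothing more can be done
None
```

The medium-bore bushing sits level on the mandrel's two-groove step and has been released; I never touched the other two bushings, and I handed the job in at about 10.7 s.

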